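# Half-turn the treat canister lid to its vent position

## Task

The twist-lock lid of the blue pet-treat canister lies on the aluminium tray on the orange drawers. Set it on the canister with its two orange tabs in the two gaps of the white collar and press it straight down until it sits level and fully home, then turn it clockwise (seen from above) until its handle bar points at the yellow half-way marks, stopping before the catch clicks. That is the vent position: finish while still gripping the handle and holding the lid there, and do not shove the tray, drawers, pail, scoop or brush about on the way.

Things in the scene. Friction and masses are not known exactly. Their poses are not given: they have to be found in the camera images.
- lid: Grey round lid, disc 87 mm across, 8 mm thick, 140 g, flat on the tray. Origin: centre of its underside, z up. Two orange tabs stick out along its +x and -x to 54 mm from the centre, 16 mm wide, 0 to 6 mm above the underside. Same after half a turn.
- lid_bar (a point): Middle of the top of the lid's handle bar, 38 mm above the lid's underside, axes as the lid's. The black bar (orange ends) runs along x: 70 mm long, 18 mm wide (y), 30 mm tall, standing on the disc. Grip it across its width.
- canister: Blue upright canister, 122 mm across, screwed down on a 150 mm square foot plate. Origin: centre of its underside. Its white collar (inside 91 mm across, top 94 mm above the origin, 14 mm high) has two open gaps centred on the canister's +x and -x, each 15.5 degrees to either side, for the lid's tabs: lid x lies along canister x, either way round.
- halfway (a point): Yellow half-way mark on the collar top, 35 degrees clockwise seen from above (negative about z) of the +x gap; a second lies opposite. Clockwise of each gap the collar is an overhang, its underside 8 mm above the seat, under which a tab turns; the other way it is solid. Half-way, the bar points at both marks.
- lock (a point): Red lock mark on the collar top, 70 degrees clockwise of the +x gap; a second lies opposite. Sprung catches (red buttons outside the collar) resist the tabs from about 45 degrees clockwise and click once they are past; before that the lid turns easily.
- seat (a point): Point on the canister's axis, 80 mm above its underside, axes as the canister's; fully home, the lid's underside is at this height. A black sprung seal ring stands 6 mm proud of it: the lid's weight sinks it 1 to 2 mm, pressing home takes about 4 N more, 8 to 12 N is fine. Tabs under the overhang, a lid let up rises at most 2 mm.
- tray: Aluminium tray 200 x 180 x 16 mm (x, y, height), walls and floor 3 mm, origin at the centre of its underside; loose, 0.4 kg, stands on top of the orange drawers, leave it there.
- drawers: Orange plastic drawer unit standing on the work surface, 260 deep (x) x 320 wide (y) x 160 mm high, origin at the centre of its underside, front towards the robot (-x). Fixed.
- drawers_drawer0_handle (a point): Grip point of the upper drawer's white handle; the drawer stands half open (60 to 110 mm) and slides freely. Leave it.
- pail: Closed dark grey pail, 194 mm across the lid, 183 mm high with its handle, 0.9 kg; origin at the centre of its underside. Leave it.
- scoop: White slotted scoop lying flat, 225 mm long along its x (handle to -x, from -135 to 90 mm), 112 mm wide, 22 mm high; origin on the underside near the back of the blade. Leave it.
- brush: Hard green silicone brush, 110 x 55 x 36 mm, origin at the centre of its underside. Leave it.
There are look-alikes about, which are no part of the job. Of the things shaped like the lid, the grey one is meant.

How it is judged:
On the way, in this order (a step that is already met when the one before it is completed fails the run):
1. lid pressed home in the collar, level, tabs still in the gaps (horizontal distance between lid and seat below 0.005 m and z of lid in the frame of seat between -0.004 and 0.003 m and angle between lid's own z axis and vertical below 0.06 rad and angle between the x axis of lid and the x axis of canister, either way round below 0.22 rad), for 0.1 s.
2. lid turned to the half-way position (horizontal distance between lid and seat below 0.005 m and z of lid in the frame of seat between -0.004 and 0.003 m and angle between lid's own z axis and vertical below 0.06 rad and angle between the x axis of lid and the x axis of canister, either way round between 0.44 and 0.79 rad), for 0.2 s.
At the end, for the whole second after the job is handed in: The lid is in the collar, underside within 3 mm of the seat, centred within 5 mm, level within 0.06 rad, turned 25 to 45 degrees clockwise of the gaps (35 is half-way), still, and the fingers still grip it (more than 1.5 N) (all of step 2 and contact force between the fingers and lid above 1.5 N and angular speed of lid below 0.15 rad/s and linear speed of lid below 0.02 m/s); the arm keeps its last pose, push and grip.
It fails at once if lid turned into the catch (more than 50 degrees) (horizontal distance between lid and seat below 0.008 m and z of lid in the frame of seat below 0.004 m and angle between the x axis of lid and the x axis of canister, either way round above 0.873 rad).
It fails at once if tray pushed more than 3 cm from its place (distance of tray from where it was at the start of the episode above 0.03 m).
It fails at once if upper drawer pushed more than 3 cm from its place (distance of drawers_drawer0_handle from where it was at the start of the episode above 0.03 m).
It fails at once if pail, scoop or brush pushed more than 3 cm from its place (distance of any of pail, scoop, brush from where it was at the start of the episode above 0.03 m).
It also fails if it takes over 48 s, if anything falls off the work surface, if the arm or the gripper's body presses on something with over 40 N, if the wrist force passes 120 N, or if a joint passes its speed limit or range.

## Robot

A 7-joint arm with a two-finger parallel gripper is mounted at the origin on the work surface. World frame = base frame: x ahead of the robot, y to its left, z up, the work surface at z = 0. Lengths are in m, angles in rad, forces in N, time in s.
With the tool pointing down it reaches from about 0.4 to 0.85 m from the base axis. Payload 10.4 kg.
Tool frame: the origin (TCP) lies between the finger pads; the fingertips stand 11 mm ahead of it and the grasp point (between the pads) lies 8 mm behind it (tip_reach is the distance from the TCP to the fingertips, in m); z points along the fingers, y is the line along which they close (so a half turn about z gives the same grasp; the last joint's range is limited). The gripper opens to 85 mm and grips with 20 to 120 N. Pads are 22 mm wide; open, the fingers measure 114 mm over their backs; the gripper's body (76 mm by 85 mm) begins 54 mm behind the grasp point. The pads swing forward as they close: fully open they stand 13 mm farther back than shut.
Start: joints at [1.093, 0.332, -0.065, 1.46, 0.022, 1.35, -0.088], TCP at [0.275, -0.561, 0.242] pointing down, gripper open.
Joint ranges: [-2.6, 2.6], [-0.5, 2.12], [-1.47, 1.34], [0.16, 2.42], [-1.27, 4.41], [0.06, 2.06], [-2.6, 2.6]. Speed limits (rad/s): [2.22, 2.22, 2.79, 2.79, 3.14, 3.14, 3.14].

## Interface

Orientations are given as a unit quaternion [x, y, z, w].
In Python, from workcell import * gives the robot as it stands.
- The arm moves only by the shell command python3 -m inch 'ROWS' [OPENING] [FORCE]. ROWS is JSON, a list of rows, each an object with "slide": the shift along the world's x, y, z in m, a list of three; "yaw": the turn about the world's z in rad. A call has 1 to 20 rows; each row is the pose to reach, as a shift and turn from the pose commanded when the call began; what a row does not reach only later rows make up. A row lasts 1/12 s, in which the tool goes at most 41.7 mm and 7.16 degrees, less where a joint would pass 70% of its speed; a pose out of reach is approached as far as the arm can. A call with a gripper value outside its range is refused whole. OPENING is the closure in counts, from 0 (fully open) to 255 (shut), set as the call begins (- or left out, the last holds). The fingers move at their own pace and stop on an object; FORCE is the grip in N (left out, the last holds). Time passes only in rows, so rows that repeat a pose let the fingers close. It gives the time, the measured TCP pose, the force, the opening and the grip force at its end, in the units of the state.
- get_obs(): the state, without advancing time (a new reading comes with each control period).
- camera(name): name is "scene" or "top" or "wrist"; returns a dict with "frame" (420x560x3 uint8, red, green, blue), "fx", "fy", "cx", "cy" (pixels), "extrinsics" (4x4, takes a point from world to camera coordinates). Camera axes: x right, y down, z forward; pixel columns grow to the right and rows downward; lengths in m; the calibration is good to about 2 mm. A picture is of the moment at which its call begins. There is no depth.
- hand_in(): hands the job in; it is judged then, once.
The state is a dict: "clock": time; "joint_pos": joint angles; "joint_velocities": joint speeds; "tau": joint torques, N m; "position": TCP position; "ee_rot": TCP orientation; "ft_force": force on the tool from outside, world axes, zero at the start; "torque": the same for the moment, N m; "grip_width": opening from 0.0 (shut) to 1.0 (fully open); "grasp_force": force on a finger pad.
Only numpy, scipy, OpenCV 4.12 (cv2) and the standard library are available. Lean on these libraries where they do the work, as an engineer would, in place of code of your own. Each camera call takes 0.05 s, during which the arm holds its last target. There are 200 camera calls.

## Working session

There is one attempt and no reset: what is moved stays moved. The work goes in short steps, Python scripts to look and compute and a shell command to move; the robot and the scene stay as the last step left them, time stands still between calls to the robot, and variables do not carry over. Pictures are saved under pics/ and viewed, at most 10 in all, crops included, and the job is handed in when it is done.

```bash
ls; mkdir -p pics; python3 - <<'E'
from workcell import *
import cv2,numpy as np
for n in ["scene","top"]:
    c=camera(n); cv2.imwrite(f"pics/{n}0.png",c["frame"][:,:,::-1]); np.savez(f"{n}0.npz",**c)
    E=np.array(c["extrinsics"]); print(n,c["fx"],c["cx"],c["cy"],-E[:3,:3].T@E[:3,3],E[:3,:3].round(2).tolist())
o=get_obs(); print(o)
E
```

```text
pics
scene 493.65690258097726 280.168101061156 200.52312763565277 [1.37570478 0.61993099 1.18933607] [[-0.6, 0.8, 0.01], [0.58, 0.44, -0.68], [-0.55, -0.41, -0.73]]
top 422.6522352130545 276.38404899711014 207.17739464901587 [0.33535413 0.04280867 1.39673988] [[0.02, -1.0, 0.0], [-0.98, -0.02, -0.2], [0.2, 0.0, -0.98]]
{'clock': 0.1, 'joint_pos': array([ 1.09341594,  0.33279757, -0.06470197,  1.46083459,  0.02158694,
        1.34987997, -0.08849184]), 'joint_velocities': array([ 0.00108406, -0.00146177,  0.00079492, -0.00253447, -0.00117516,
        0.00086329,  0.00086786]), 'tau': array([ 3.29051582e-03, -6.26743913e+01,  5.07114781e-02, -3.92430711e+01,
        1.64269132e-02,  7.04213278e-03,  3.99952489e-05]), 'position': array([ 0.27440992, -0.56119675,  0.24161327]), 'ee_rot': array([ 9.74254954e-01,  2.25448240e-01, -1.57738755e-04, -5.91702725e-04]), 'ft_force': array([-0.68416376, -0.00884786,  0.20801196]), 'torque': array([-0.03480198, -0.06149734,  0.01823033]), 'grasp_force': 0.0, 'grip_width': 1.0027641345263574}
```

View pics/scene0.png

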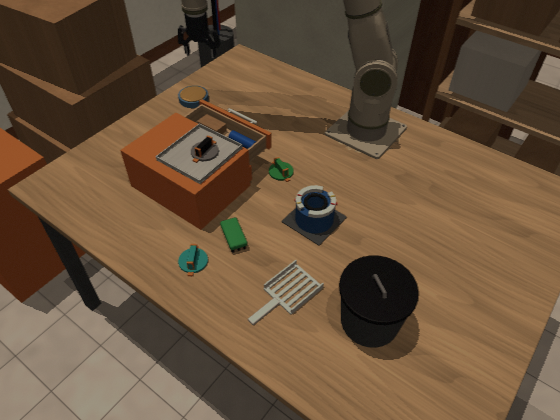

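View pics/top0.png

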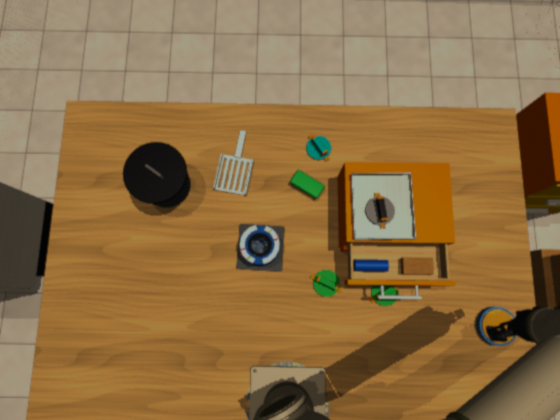

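Lid-shaped things in the top view: grey at (380,209) on the tray on the orange drawers, teal at (318,148), and green at (326,283) and (385,294). Only the first is grey and on the tray, so that is the one meant. The scene view shows it at (205,148). The canister is at top (261,246), scene (316,207). I'll confirm with one enlarged crop.

```bash
python3 - <<'E'
import cv2,numpy as np
t=cv2.imread("pics/top0.png");s=cv2.imread("pics/scene0.png")
R=lambda im,x,y,r:cv2.resize(im[y-r:y+r,x-r:x+r],(390,290) if 0 else (290,290),interpolation=cv2.INTER_CUBIC)
g=np.vstack([np.hstack([R(t,380,209,36),R(t,261,246,30)]),np.hstack([R(s,203,150,36),R(s,316,207,36)])])
cv2.imwrite("pics/crop1.png",cv2.convertScaleAbs(g,alpha=1.4))
E
```

```text
(no output)
```

View pics/crop1.png

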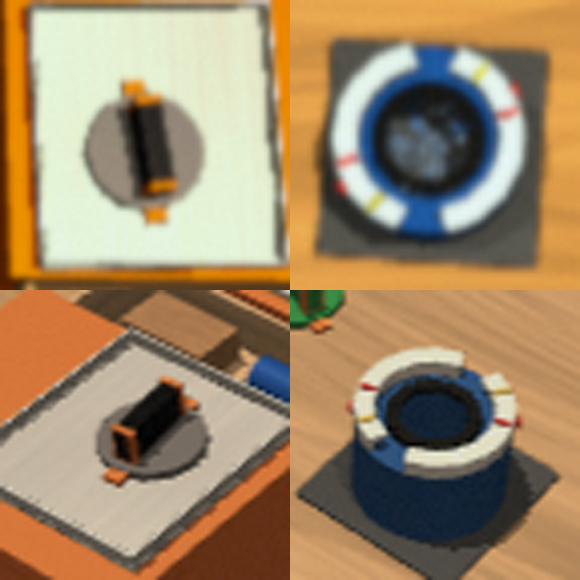

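The crop confirms it: grey disc, black bar with orange ends, orange tabs at about top (377,195) and (383,226). The canister's gaps are at the top and bottom of the ring in the top view, with the yellow marks clockwise of them. Now I'll measure.

```bash
cat > h.py <<'E'
import cv2,numpy as np
from scipy.optimize import least_squares
def cast(c,px,z):
    E=np.array(c["extrinsics"]);px=np.atleast_2d(px).astype(float)
    d=np.c_[(px[:,0]-c["cx"])/c["fx"],(px[:,1]-c["cy"])/c["fy"],np.ones(len(px))]@E[:3,:3]
    o=-E[:3,:3].T@E[:3,3]; return (o+d*((z-o[2])/d[:,2:]))[:,:2]
def proj(c,P):
    E=np.array(c["extrinsics"]);q=E[:3,:3]@np.asarray(P,float)+E[:3,3]
    return np.array([c["fx"]*q[0]/q[2]+c["cx"],c["fy"]*q[1]/q[2]+c["cy"]])
def hsv(c): return cv2.cvtColor(c["frame"],cv2.COLOR_RGB2HSV)
def circle(p,r=None):
    f=lambda v:np.hypot(p[:,0]-v[0],p[:,1]-v[1])-(r or v[2])
    s=least_squares(f,[*p.mean(0),r or .05],loss="soft_l1",f_scale=.002);return s.x
def blobs(m,amin=4):
    n,l,s,ce=cv2.connectedComponentsWithStats(m.astype(np.uint8));return [(s[i,4],ce[i].round(1)) for i in range(1,n) if s[i,4]>=amin],l
def collar(c,p0,z=.094,rad=.075):
    """white collar top: centre, gap angle (mod pi), yellow marks"""
    H=hsv(c);h,w=H.shape[:2];yy,xx=np.mgrid[:h,:w]
    P=cast(c,np.c_[xx.ravel(),yy.ravel()],z);near=(np.hypot(*(P-p0).T)<rad).reshape(h,w)
    ys,xs=np.nonzero(near&(H[...,1]<70)&(H[...,2]>110))
    W=cast(c,np.c_[xs,ys],z);ce=circle(W)[:2]
    for _ in range(3):
        r=np.hypot(*(W-ce).T);W=W[(r>.042)&(r<.064)]
        a=np.arctan2(*(W-ce).T[::-1]);ce=circle(W)[:2]
    # gap direction: minus the 2nd harmonic phase of white density
    g=.5*np.angle(-np.mean(np.exp(2j*a)))
    bl,_=blobs(near&(H[...,0]>22)&(H[...,0]<34)&(H[...,1]>130)&(H[...,2]>120),3)
    Y=[(n,(cast(c,q,z)[0]-ce).round(4)) for n,q in bl]
    return ce,g,circle(W)[2],Y
E
python3 - <<'E'
from h import *
for n,p in [("top",(261,246)),("scene",(316,202))]:
    c=dict(np.load(n+"0.npz")); H=hsv(c)
    p0=cast(c,p,.094)[0]; ce,g,r,Y=collar(c,p0); print(n,"can",ce,np.degrees(g),r)
    for k,y in Y: print("  yel",k,y,np.hypot(*y),np.degrees(np.arctan2(y[1],y[0])))
    q=(380,209) if n=="top" else (205,150)
    yy,xx=np.mgrid[:420,:560];near=np.hypot(xx-q[0],yy-q[1])<26
    bl,_=blobs(near&(H[...,0]<22)&(H[...,1]>120)&(H[...,2]>110))
    for k,b in bl: print("  or",k,b,"z.166",cast(c,b,.168)[0],"z.201",cast(c,b,.201)[0])
E
```

```text
top can [0.48596796 0.09508831] -10.65632642302653 0.05378394246279049
  or 32 [378.1 195.6] z.166 [ 0.62806953 -0.25915876] z.201 [ 0.62020813 -0.25104889]
  or 12 [384.5 218.5] z.166 [ 0.55893173 -0.2759367 ] z.201 [ 0.55292715 -0.26737623]
  or 18 [382.2 225.7] z.166 [ 0.53727844 -0.26843675] z.201 [ 0.53185541 -0.2600777 ]
scene can [0.48704901 0.09510139] -15.492776600356734 0.053881282873026966
  or 30 [213.  126.9] z.166 [ 0.48223421 -0.31912508] z.201 [ 0.5111028 -0.2887836]
  or 6 [209.2 136.3] z.166 [ 0.52519064 -0.29644717] z.201 [ 0.55267128 -0.26683843]
  or 6 [214.  141.5] z.166 [ 0.53488264 -0.26694322] z.201 [ 0.56205012 -0.23828777]
  or 6 [196.7 148.2] z.166 [ 0.59177572 -0.28807243] z.201 [ 0.61710495 -0.25873428]
  or 12 [195.  159.5] z.166 [ 0.633086   -0.25588812] z.201 [ 0.65708047 -0.22758986]
  or 53 [220.5 168.4] z.166 [ 0.61531858 -0.16770179] z.201 [ 0.63988713 -0.14225289]
```

```bash
python3 -m inch '[{"slide":[0,0,0.04],"yaw":0},{"slide":[0,0,0.08],"yaw":0},{"slide":[0.03,0.03,0.1],"yaw":-0.1},{"slide":[0.055,0.055,0.1],"yaw":-0.2},{"slide":[0.08,0.08,0.1],"yaw":-0.3},{"slide":[0.105,0.105,0.1],"yaw":-0.344},{"slide":[0.13,0.13,0.1],"yaw":-0.344},{"slide":[0.155,0.155,0.1],"yaw":-0.344},{"slide":[0.18,0.18,0.1],"yaw":-0.344},{"slide":[0.205,0.205,0.1],"yaw":-0.344},{"slide":[0.23,0.23,0.1],"yaw":-0.344},{"slide":[0.255,0.255,0.1],"yaw":-0.344},{"slide":[0.28,0.28,0.1],"yaw":-0.344},{"slide":[0.3,0.295,0.1],"yaw":-0.344},{"slide":[0.311,0.3,0.1],"yaw":-0.344},{"slide":[0.311,0.3,0.1],"yaw":-0.344},{"slide":[0.311,0.3,0.1],"yaw":-0.344},{"slide":[0.311,0.3,0.1],"yaw":-0.344},{"slide":[0.311,0.3,0.1],"yaw":-0.344},{"slide":[0.311,0.3,0.1],"yaw":-0.344}]' 0
python3 - <<'E'
from workcell import *
import cv2,numpy as np
c=camera("wrist"); cv2.imwrite("pics/w1.png",c["frame"][:,:,::-1]); np.savez("w1.npz",**c)
print(get_obs()["position"],get_obs()["joint_pos"])
E
```

```text
clock: 1.77
position: [0.5847, -0.2628, 0.3426]
ee_rot: [0.999, 0.054, 0.0, 0.0]
ft_force: [-0.5, 0.1, -0.3]
grip_width: 0.998
grasp_force: 0.0
[ 0.58488595 -0.26253193  0.34261127] [ 0.53654146  0.35402852 -0.25893265  1.2320871   0.08943391  1.56605413
 -1.16900566]
```

View pics/w1.png

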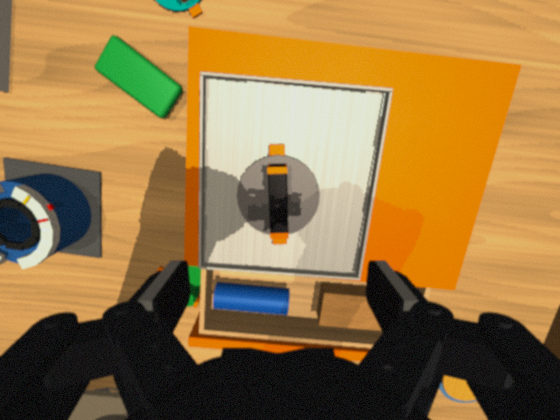

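The wrist view shows the lid at (278,195): bar vertical from (278,168) to (279,238), tabs at (277,150) and below. The canister is at the left edge, partly cut off.

```bash
python3 - <<'E'
from h import *
c=dict(np.load("w1.npz")); H=hsv(c); yy,xx=np.mgrid[:420,:560]
near=np.hypot(xx-278,yy-195)<62
bl,l=blobs(near&(H[...,0]<22)&(H[...,1]>120)&(H[...,2]>90),10)
for k,b in bl: print("or",k,b,"tab",cast(c,b,.169)[0],"bar",cast(c,b,.201)[0])
# bar: dark + edges
tray=(H[...,2]>150)&(H[...,1]<70)
m=(near&~tray).astype(np.uint8); m=cv2.morphologyEx(m,cv2.MORPH_OPEN,np.ones((21,21),np.uint8))
cn=max(cv2.findContours(m,0,1)[0],key=cv2.contourArea)[:,0]
print("disc",circle(cast(c,cn,.171)))
d=near&(H[...,2]<60)&(np.hypot(xx-278,yy-200)<45); bl,l=blobs(d,100); print(bl)
i=np.argmax([np.sum(l==k) for k in range(1,l.max()+1)])+1
ys,xs=np.nonzero(l==i); print(cv2.minAreaRect(np.c_[xs,ys].astype(np.float32)), np.median(cast(c,np.c_[xs,ys],.201),axis=0))
for n in("scene","top"):
  c2=dict(np.load(n+"0.npz")); print(n,[proj(c2,(.585,-.262,z)).round(1) for z in(.171,.201)])
E
```

```text
or 181 [276.4 149.5] tab [ 0.63236164 -0.25758973] bar [ 0.63451202 -0.25745679]
or 194 [276.4 169.8] tab [ 0.61202506 -0.25980602] bar [ 0.6163024  -0.25944128]
or 204 [279.  237.1] tab [ 0.53913201 -0.27061576] bar [ 0.5510331  -0.26912045]
disc [ 0.57539715 -0.25133575  0.04113306]
[(np.int32(1059), array([277.4, 204.1]))]
((277.5, 203.5), (55.0, 21.0), 90.0) [ 0.58374944 -0.26388241]
scene [array([204.2, 149.7]), array([203.2, 142.3])]
top [array([379.7, 209.6]), array([382.3, 207.5])]
```

```bash
python3 -m inch '[{"slide":[-0.001,-0.002,-0.035],"yaw":0.035},{"slide":[-0.001,-0.002,-0.07],"yaw":0.035},{"slide":[-0.001,-0.002,-0.1],"yaw":0.035},{"slide":[-0.001,-0.002,-0.125],"yaw":0.035},{"slide":[-0.001,-0.002,-0.145],"yaw":0.035},{"slide":[-0.001,-0.002,-0.155],"yaw":0.035},{"slide":[-0.001,-0.002,-0.155],"yaw":0.035},{"slide":[-0.001,-0.002,-0.155],"yaw":0.035},{"slide":[-0.001,-0.002,-0.155],"yaw":0.035}]' 0
python3 -m inch '[{"slide":[0,0,0],"yaw":0},{"slide":[0,0,0],"yaw":0},{"slide":[0,0,0],"yaw":0},{"slide":[0,0,0],"yaw":0},{"slide":[0,0,0],"yaw":0},{"slide":[0,0,0],"yaw":0},{"slide":[0,0,0],"yaw":0},{"slide":[0,0,0],"yaw":0},{"slide":[0,0,0],"yaw":0},{"slide":[0,0,0],"yaw":0}]' 255 60
```

```text
clock: 2.57
position: [0.5853, -0.2639, 0.1892]
ee_rot: [0.997, 0.073, 0.001, 0.001]
ft_force: [0.1, -0.2, 0.5]
grip_width: 0.998
grasp_force: 0.0
clock: 3.4
position: [0.5847, -0.2635, 0.1876]
ee_rot: [0.997, 0.073, 0.0, 0.0]
ft_force: [0.6, 0.6, 4.9]
grip_width: 0.196
grasp_force: 59.6
```

```bash
python3 -m inch '[{"slide":[0,0,0.01],"yaw":0},{"slide":[0,0,0.03],"yaw":0},{"slide":[0,0,0.06],"yaw":0},{"slide":[0,0,0.09],"yaw":0},{"slide":[-0.01,0.02,0.12],"yaw":-0.05},{"slide":[-0.02,0.04,0.13],"yaw":-0.1},{"slide":[-0.035,0.07,0.13],"yaw":-0.15},{"slide":[-0.05,0.1,0.13],"yaw":-0.2},{"slide":[-0.065,0.13,0.13],"yaw":-0.2},{"slide":[-0.08,0.16,0.13],"yaw":-0.2},{"slide":[-0.09,0.19,0.13],"yaw":-0.2},{"slide":[-0.1,0.21,0.13],"yaw":-0.2},{"slide":[-0.1,0.21,0.13],"yaw":-0.2},{"slide":[-0.1,0.21,0.13],"yaw":-0.2},{"slide":[-0.1,0.21,0.13],"yaw":-0.2},{"slide":[-0.1,0.21,0.13],"yaw":-0.2}]'
python3 - <<'E'
from workcell import *
import cv2,numpy as np
c=camera("wrist"); cv2.imwrite("pics/w2.png",c["frame"][:,:,::-1]); np.savez("w2.npz",**c)
s=camera("scene"); np.savez("s2.npz",**s)
o=get_obs();print(o["position"],o["ee_rot"])
E
```

```text
clock: 4.73
position: [0.4847, -0.0547, 0.3172]
ee_rot: [1.0, -0.028, -0.0, 0.0]
ft_force: [1.3, -0.3, -0.4]
grip_width: 0.195
grasp_force: 58.9
[ 0.48471471 -0.05446801  0.31710105] [ 9.99611213e-01 -2.78806909e-02 -2.95385641e-04 -5.34458543e-05]
```

View pics/w2.png

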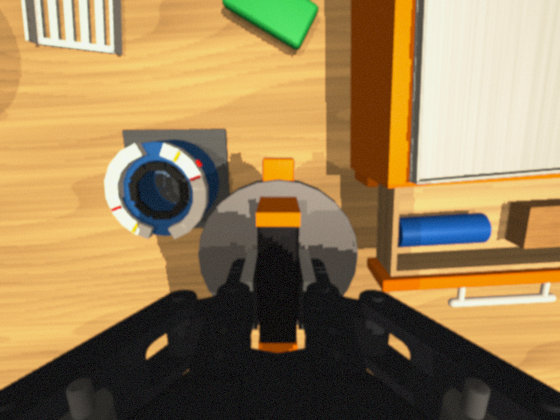

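Canister collar centre is at (157,190), with gaps at about (150,142) and (163,237) and yellow marks at (178,157) and (136,229). The held lid's tab is at (278,168), and the bar is upright in the grip.

```bash
python3 - <<'E'
from h import *
c=dict(np.load("w2.npz")); H=hsv(c); yy,xx=np.mgrid[:420,:560]
ce,g,r,Y=collar(c,cast(c,(157,190),.094)[0]); print("can",ce,np.degrees(g),r)
for k,y in Y: print(" yel",k,np.hypot(*y),np.degrees(np.arctan2(y[1],y[0])))
# gap edges: white coverage by angle at r=.053
from scipy.ndimage import map_coordinates
white=((H[...,1]<70)&(H[...,2]>110)).astype(float)
for rr in(.049,.053,.057):
    A=np.radians(np.arange(-180,180)); px=np.array([proj(c,(ce[0]+rr*np.cos(a),ce[1]+rr*np.sin(a),.094)) for a in A])
    v=map_coordinates(white,[px[:,1],px[:,0]],order=1)
    print(rr,[int(x) for x in np.degrees(A)[v<.5].round()])
bl,_=blobs((np.hypot(xx-278,yy-240)<90)&(H[...,0]<22)&(H[...,1]>150)&(H[...,2]>90),20)
z=.3171-.0246
P=np.array([.4847,-.0545])
for k,b in bl: print("or",k,b,"tab",(cast(c,b,z+.006)[0]-P).round(4),"bar",(cast(c,b,z+.038)[0]-P).round(4))
disc=(np.hypot(xx-278,yy-250)<85)&(H[...,1]<60)&(H[...,2]<175)&(H[...,2]>45)&(yy<285)
m=cv2.morphologyEx(disc.astype(np.uint8),cv2.MORPH_OPEN,np.ones((3,3),np.uint8))
cn=max(cv2.findContours(m,0,1)[0],key=cv2.contourArea)[:,0]
h=cv2.convexHull(cn)[:,0]; h=cn[[cv2.pointPolygonTest(h.astype(np.float32),(float(a),float(b)),True)<2 for a,b in cn]]
h=h[h[:,1]<275]
print("disc",circle(cast(c,h,z+.008))-np.r_[P,0],len(h))
E
```

```text
can [0.48657411 0.09261776] -10.15889937059956 0.05370071098963301
 yel 25 0.05220009578535273 -36.9796595412895
 yel 24 0.05577248425523109 141.91778295020777
0.049 [-180, -179, -178, -177, -176, -175, -174, -173, -76, -75, -74, -73, -72, -39, -38, -37, -36, -35, -14, -13, -12, -11, -10, -9, -8, -7, -6, -5, -4, -3, -2, -1, 0, 1, 2, 3, 4, 5, 108, 109, 110, 140, 141, 142, 143, 144, 165, 166, 167, 168, 169, 170, 171, 172, 173, 174, 175, 176, 177, 178, 179]
0.053 [-180, -179, -178, -177, -176, -175, -174, -173, -172, -76, -75, -74, -73, -72, -71, -39, -38, -37, -36, -35, -15, -14, -13, -12, -11, -10, -9, -8, -7, -6, -5, -4, -3, -2, -1, 0, 1, 2, 3, 4, 5, 6, 106, 107, 108, 109, 139, 140, 141, 142, 143, 144, 164, 165, 166, 167, 168, 169, 170, 171, 172, 173, 174, 175, 176, 177, 178, 179]
0.057 [-180, -179, -178, -177, -176, -175, -174, -173, -172, -170, -76, -75, -74, -73, -72, -39, -38, -37, -36, -35, -16, -15, -14, -13, -12, -11, -10, -9, -8, -7, -6, -5, -4, -3, -2, -1, 0, 1, 2, 3, 4, 5, 6, 7, 106, 107, 108, 109, 110, 140, 141, 142, 143, 144, 164, 165, 166, 167, 168, 169, 170, 171, 172, 173, 174, 175, 176, 177, 178, 179]
or 787 [277.8 168.6] tab [ 0.0489 -0.0041] bar [ 0.053  -0.0043]
or 1276 [277.7 213. ] tab [ 0.0255 -0.0028] bar [ 0.0346 -0.0033]
disc [0.01933899 0.01916308 0.02323785] 124
```

```bash
python3 -m inch '[{"slide":[0,0.03,0],"yaw":0},{"slide":[0,0.06,0],"yaw":0},{"slide":[0,0.09,0],"yaw":0},{"slide":[0.001,0.12,-0.02],"yaw":0},{"slide":[0.002,0.14,-0.05],"yaw":0},{"slide":[0.002,0.149,-0.08],"yaw":0},{"slide":[0.002,0.149,-0.11],"yaw":0},{"slide":[0.002,0.149,-0.14],"yaw":0},{"slide":[0.002,0.149,-0.165],"yaw":0},{"slide":[0.002,0.149,-0.178],"yaw":0},{"slide":[0.002,0.149,-0.178],"yaw":0},{"slide":[0.002,0.149,-0.178],"yaw":0},{"slide":[0.002,0.149,-0.178],"yaw":0},{"slide":[0.002,0.149,-0.178],"yaw":0}]'
python3 - <<'E'
from workcell import *
import cv2,numpy as np
c=camera("wrist"); s=camera("scene"); np.savez("w3.npz",**c); np.savez("s3.npz",**s)
z=cv2.resize(s["frame"][165:255,266:366],(400,360),interpolation=cv2.INTER_CUBIC)
w=cv2.resize(c["frame"][120:420,80:480],(400,300))
cv2.imwrite("pics/w3.png",np.hstack([z,np.pad(w,((0,60),(0,0),(0,0)))])[:,:,::-1])
o=get_obs();print(o["position"],o["ee_rot"],o["ft_force"])
E
```

```text
clock: 6.0
position: [0.4875, 0.0956, 0.1407]
ee_rot: [1.0, -0.027, 0.001, -0.0]
ft_force: [0.3, -0.7, -1.2]
grip_width: 0.199
grasp_force: 58.9
[0.48729919 0.09558711 0.14045433] [ 9.99628900e-01 -2.72230918e-02  9.79800983e-04 -7.99100108e-05] [-0.31371113  0.16569203 -1.1161482 ]
```

View pics/w3.png

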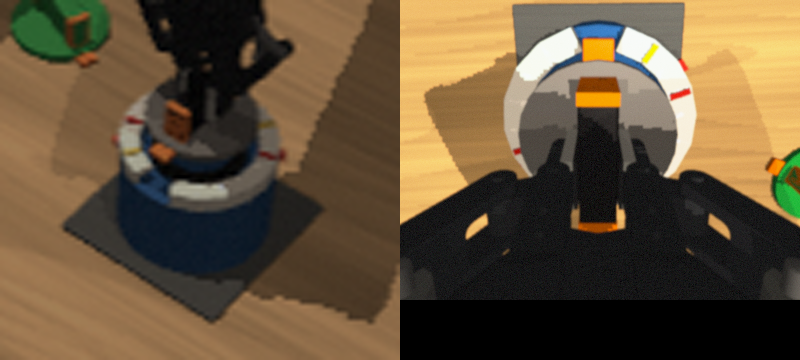

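The lid hovers over the collar with its far tab over the far gap: wrist crop tab at (598,49), gap spanning about 578–620. I'll measure the residual offset.

```bash
python3 - <<'E'
from h import *
c=dict(np.load("w3.npz")); H=hsv(c); yy,xx=np.mgrid[:420,:560]
P=np.array([.4873,.0956])
# outer edge of collar: white/dark blue etc; white px beyond, take farthest white px per angle
ce=np.array([.4866,.094])
ys,xs=np.nonzero((H[...,1]<60)&(H[...,2]>185)&(yy<300)); W=cast(c,np.c_[xs,ys],.094)
r=np.hypot(*(W-ce).T);k=(r<.064)&(r>.03);W=W[k];a=np.degrees(np.arctan2(*(W-ce).T[::-1])).round();r=r[k]
e=np.array([W[a==q][np.argmax(r[a==q])] for q in np.unique(a) if (a==q).sum()>3])
print("collar outer",circle(e),len(e)); ce=circle(e)[:2]
bl,_=blobs((H[...,0]>22)&(H[...,0]<34)&(H[...,1]>130)&(H[...,2]>150)&(abs(xx-330)<20)&(abs(yy-173)<20),5)
for k,b in bl: y=cast(c,b,.094)[0]-ce; print("yel",k,b,np.hypot(*y),np.degrees(np.arctan2(y[1],y[0])))
# gap at far side on collar top: row profile
aa=np.radians(np.arange(-40,40)); px=[proj(c,(ce[0]+.057*np.cos(t),ce[1]+.057*np.sin(t),.094)).round().astype(int) for t in aa]
v=np.array([H[p[1],p[0]] for p in px]);print("nonwhite deg",[int(q) for q,h in zip(range(-40,40),v) if h[1]>70])
bl,_=blobs((abs(xx-278)<40)&(yy<300)&(H[...,0]<22)&(H[...,1]>150)&(H[...,2]>90),20)
z=.1405-.0246
for k,b in bl: print("or",k,b,"tab",(cast(c,b,z+.006)[0]-P).round(4),"bar",(cast(c,b,z+.038)[0]-P).round(4))
g=(H[...,1]<60)&(H[...,2]>40)&(H[...,2]<184)&(yy<285)
ys,xs=np.nonzero(g); D=cast(c,np.c_[xs,ys],z+.008)-P; r=np.hypot(*D.T); a=np.degrees(np.arctan2(*D.T[::-1])).round();k=(r<.05)
D,r,a=D[k],r[k],a[k]
e=np.array([D[a==q][np.argmax(r[a==q])] for q in np.unique(a) if (a==q).sum()>15]);print("disc",circle(e),len(e))
E
```

```text
collar outer [0.48621877 0.09326982 0.06103645] 227
yel 122 [329.7 173.3] 0.053275560847345485 -37.73224753850615
nonwhite deg [-40, -39, -38, -37, -36, -16, -15, -14, -13, -12, -11, -10, -9, -8, -7, -6, -5, -4, -3, -2, -1, 0, 1, 2, 3, 4, 5, 6, 7, 8, 9, 10, 11]
or 666 [277.5 169.2] tab [ 0.0488 -0.0038] bar [ 0.053 -0.004]
or 1266 [277.8 213. ] tab [ 0.0257 -0.0027] bar [ 0.0348 -0.0032]
disc [ 0.00311356 -0.00119411  0.04301489] 217
```

```bash
python3 -m inch '[{"slide":[-0.0014,-0.0011,-0.003],"yaw":0},{"slide":[-0.0014,-0.0011,-0.009],"yaw":0},{"slide":[-0.0014,-0.0011,-0.014],"yaw":0},{"slide":[-0.0014,-0.0011,-0.019],"yaw":0},{"slide":[-0.0014,-0.0011,-0.023],"yaw":0},{"slide":[-0.0014,-0.0011,-0.026],"yaw":0},{"slide":[-0.0014,-0.0011,-0.028],"yaw":0},{"slide":[-0.0014,-0.0011,-0.028],"yaw":0},{"slide":[-0.0014,-0.0011,-0.028],"yaw":0},{"slide":[-0.0014,-0.0011,-0.028],"yaw":0},{"slide":[-0.0014,-0.0011,-0.028],"yaw":0}]'
```

```text
clock: 7.02
position: [0.4853, 0.0945, 0.1116]
ee_rot: [1.0, -0.027, 0.0, 0.0]
ft_force: [-0.4, -0.0, -1.3]
grip_width: 0.197
grasp_force: 58.9
```

The lid is already 7 mm inside the collar with no contact force. Pressing down now.

```bash
python3 -m inch '[{"slide":[0,0,-0.002],"yaw":0},{"slide":[0,0,-0.004],"yaw":0},{"slide":[0,0,-0.005],"yaw":0},{"slide":[0,0,-0.006],"yaw":0},{"slide":[0,0,-0.007],"yaw":0},{"slide":[0,0,-0.007],"yaw":0},{"slide":[0,0,-0.007],"yaw":0}]'
```

```text
clock: 7.6
position: [0.4855, 0.0945, 0.1046]
ee_rot: [1.0, -0.027, 0.0, -0.0]
ft_force: [1.8, -1.4, 3.3]
grip_width: 0.199
grasp_force: 59.7
```

```bash
python3 -m inch '[{"slide":[0,0,-0.0005],"yaw":0},{"slide":[0,0,-0.001],"yaw":0},{"slide":[0,0,-0.001],"yaw":0},{"slide":[0,0,-0.001],"yaw":0}]'
```

```text
clock: 7.93
position: [0.4856, 0.0945, 0.1046]
ee_rot: [1.0, -0.027, 0.0, 0.0]
ft_force: [-4.4, -0.7, 16.9]
grip_width: 0.195
grasp_force: 61.5
```

Bottomed out at the predicted height with about 17 N, so it is home. I'll ease the push a little and turn clockwise.

```bash
python3 -m inch '[{"slide":[0,0,0.0004],"yaw":0},{"slide":[0,0,0.0005],"yaw":0},{"slide":[0,0,0.0005],"yaw":-0.04},{"slide":[0,0,0.0005],"yaw":-0.08},{"slide":[0,0,0.0005],"yaw":-0.12},{"slide":[0,0,0.0005],"yaw":-0.16},{"slide":[0,0,0.0005],"yaw":-0.2},{"slide":[0,0,0.0005],"yaw":-0.24},{"slide":[0,0,0.0005],"yaw":-0.28},{"slide":[0,0,0.0005],"yaw":-0.3},{"slide":[0,0,0.0005],"yaw":-0.3},{"slide":[0,0,0.0005],"yaw":-0.3}]'
```

```text
clock: 8.93
position: [0.4857, 0.0947, 0.1046]
ee_rot: [0.984, -0.176, 0.001, -0.0]
ft_force: [1.1, -0.6, 7.4]
grip_width: 0.194
grasp_force: 60.3
```

```bash
python3 -m inch '[{"slide":[0,0,0],"yaw":-0.04},{"slide":[0,0,0],"yaw":-0.08},{"slide":[0,0,0],"yaw":-0.12},{"slide":[0,0,0],"yaw":-0.16},{"slide":[0,0,0],"yaw":-0.2},{"slide":[0,0,0],"yaw":-0.24},{"slide":[0,0,0],"yaw":-0.27},{"slide":[0,0,0],"yaw":-0.29},{"slide":[0,0,0],"yaw":-0.305},{"slide":[0,0,0],"yaw":-0.305},{"slide":[0,0,0],"yaw":-0.305},{"slide":[0,0,0],"yaw":-0.305}]'
python3 - <<'E'
from workcell import *
import cv2,numpy as np
c=camera("wrist"); s=camera("scene")
z=cv2.resize(s["frame"][165:255,266:366],(400,360),interpolation=cv2.INTER_CUBIC)
w=cv2.resize(c["frame"][120:420,80:480],(400,300))
cv2.imwrite("pics/w4.png",np.hstack([z,np.pad(w,((0,60),(0,0),(0,0)))])[:,:,::-1])
o=get_obs();q=o["ee_rot"];print(o["position"],np.degrees(2*np.arctan2(q[1],q[0])),o["ft_force"],o["torque"])
E
```

```text
clock: 9.93
position: [0.4858, 0.0947, 0.1046]
ee_rot: [0.946, -0.324, 0.001, -0.0]
ft_force: [-0.1, -0.3, 7.9]
grip_width: 0.198
grasp_force: 60.2
[0.48579241 0.09467428 0.10456595] -37.76195080626325 [-0.25415774 -0.0265705   7.49507085] [ 0.05665059  0.00444201 -0.02115847]
```

View pics/w4.png

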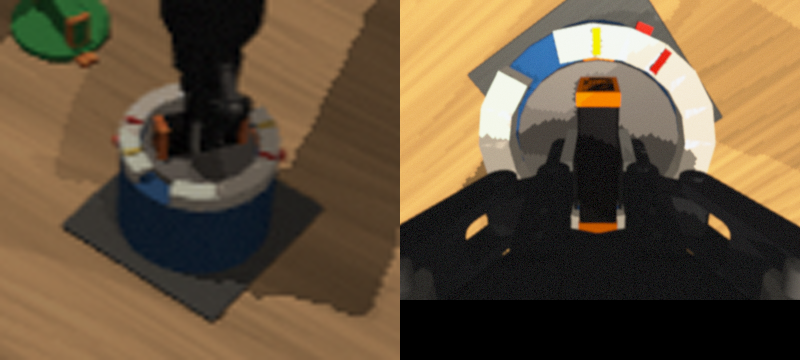

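The bar (crop x 598) points exactly at the yellow mark (597,42). The lid is level under the collar and held with about 8 N down and a 60 N grip, so I'm handing in.

```bash
python3 -c "
from workcell import *
print(hand_in())"
```

```text
the job is handed in; nothing more can be done
None
```

The grey lid was pressed home and turned clockwise to the yellow half-way marks; I handed the job in at about 10 s, still gripping the handle (60 N) and pressing down with about 8 N, but no verdict came back.

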